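Uncap the clamped stock jar

ROBOT

A 6-joint arm with a two-finger parallel gripper is mounted at the origin on the work surface. World frame = base frame: x ahead of the robot, y to its left, z up, the work surface at z = 0. Lengths are in m, angles in rad, forces in N, time in s.
With the tool pointing down it reaches from about 0.275 to 0.825 m from the base axis. Payload 5.2 kg.
Tool frame: the origin (TCP) lies midway between the tips of the shut fingers; the grasp point (between the pads) lies 19 mm behind it; z points along the fingers, y is the line along which they close (so a half turn about z gives the same grasp; the last joint's range is limited). The gripper opens to 93 mm and grips with 3 to 60 N. Pads are 15 mm wide; open, the fingers measure 128 mm over their backs; the gripper's body (75 mm by 188 mm) begins 65 mm behind the grasp point.
Start: joints at [-1.424, 0.259, 1.535, -0, 1.348, -0.203], TCP at [0.189, -0.517, 0.219] pointing down, gripper open.
Joint ranges: [-3.14, 3.14], [-0.91, 2.08], [0.19, 2.58], [-1.22, 4.36], [0.22, 2.71], [-3.12, 3.12]. Speed limits (rad/s): [2.57, 2.57, 3.14, 3.14, 3.14, 3.14].

INTERFACE

Orientations are given as [roll, pitch, yaw] about the fixed x, y, z axes, in that order (R = Rz(yaw) Ry(pitch) Rx(roll)).
In Python, from station import manip, imaging gives the robot as it stands. The module is installed in compiled form; this text tells all that it offers.
- The arm moves only by the tool carry_out, never from a script. Its argument "plan" is text: rows parted by semicolons, each of 5 numbers parted by spaces: the closure, from -1 (fully open) to 1 (shut), then the shift along the tool's x, y, z in cm, then the turn about the tool's z in rad. In form: jaw tx ty tz spin; .... A call has exactly 8 rows; each row is the pose to reach, as a shift and turn from the pose commanded when the call began, along the tool's axes at that moment; what a row does not reach only later rows make up. A row lasts 1/12 s, in which the tool goes at most 41.7 mm and 7.16 degrees, less where a joint would pass 70% of its speed; a pose out of reach is approached as far as the arm can. A call with a gripper value outside its range is refused whole. The fingers move at their own pace and stop on an object; "newtons" is the grip in N (left out, the last holds). Time passes only in rows, so rows that repeat a pose let the fingers close, or fill a call up. It gives the time, the measured TCP pose, the force, the opening and the grip force at its end, in the units of the state.
- manip.observe(): the state, without advancing time (a new reading comes with each control period).
- imaging.capture(name): name is "scene" or "top"; returns a dict with "img" (400x640x3 uint8, red, green, blue), "range_z" (400x640 float32, m along the optical axis (not along the pixel's ray), 0 where there is no reading), "camera_matrix" (3x3 intrinsics, pixels), "distortion" ([k1, k2, p1, p2, k3] as OpenCV has them; the pictures are not rectified), "extrinsics" (4x4, takes a point from world to camera coordinates). Camera axes: x right, y up, looking along -z (the intrinsics and any distortion apply to the point x, -y, -z); pixel columns grow to the right and rows downward; lengths in m; the calibration is good to about 2 mm. A picture is of the moment at which its call begins.
- manip.close_job(): hands the job in; it is judged then, once.
The state is a dict: "time": time; "q": joint angles; "joint_velocities": joint speeds; "tau": joint torques, N m; "eef_pos": TCP position; "tcp_rot": TCP orientation; "ft_force": force on the tool from outside, world axes, zero at the start; "ft_torque": the same for the moment, N m; "finger_gap": opening from 0.0 (shut) to 1.0 (fully open); "grip_force": force on a finger pad.
Only numpy, scipy, OpenCV 4.12 (cv2) and the standard library are available. Lean on these libraries where they do the work, as an engineer would, in place of code of your own. Each camera call takes 0.05 s, during which the arm holds its last target. There are 200 camera calls.

TASK

Unscrew the black cap of the tall white jar held in the bench clamp (anticlockwise seen from above, regripping as you need), lift it off, and set it down, without dropping it, rim down in the middle of the empty cardboard tray.

Things in the scene. Friction and masses are not known exactly. Their poses are not given: they have to be found in the camera images.
- jar: White plastic jar, 76 mm across, fixed on the bench by its clamp (dark steel plate 120 x 120 x 10 mm, two jaws). Origin on the bench, at the jar's axis. Let a = cap's yaw minus jar's yaw (anticlockwise positive, half turns alike). Locked for a = 0.3 to 2.35 rad, free to lift at 2.45 to 2.95, solid stop at 3.0. Start: a = 0.45 to 0.9. The two smaller loose jars are bystanders.
- jar_mouth (a point): Centre of the mouth of that jar, 125 mm above the bench; neck 40 mm across, shoulder 95 mm up. A turn of 1.7 to 2.3 rad anticlockwise frees the cap; turning on to the stop does no harm. A sprung liner pushes the cap up with 5 N: it turns with about 0.1 N m friction and stays where left; once free it pops up 7 mm.
- cap: The jar's round ribbed black cap, 62 mm across, 42 mm tall, about 90 g, loose. Origin at the centre of its rim (open lower end), z up through the closed top, x tells its yaw. At the start the rim is 100 mm and the top 142 mm above the bench. Grip the solid upper 16 mm from above, at any yaw. It must rise 30 mm to clear the mouth.
- tray: The empty shallow open cardboard tray, 160 x 160 mm outside, 32 mm high, walls and floor 5 mm thick, fixed on the bench. Origin at the centre of its underside. A tray of the same size, full of small boxes, is a bystander.
There are look-alikes about, which are no part of the job. Leave any pink or turquoise look-alike of the cap alone.

How it is judged:
By the outcome, as a careful person would: the job done as asked, in the order asked, and still so for the second after the job is handed in, with the robot touching nothing.
It also fails if it takes over 54 s, if anything falls off the work surface, if the arm or the gripper's body presses on something with over 40 N, if the wrist force passes 120 N, or if a joint passes its speed limit or range.

## Working session

There is one attempt and no reset: what is moved stays moved. The work goes in short steps, Python scripts to look and compute and a tool call to move; the robot and the scene stay as the last step left them, time stands still between calls to the robot, and variables do not carry over. Pictures are saved under pics/ and viewed, at most 10 in all, crops included, and the job is handed in when it is done.

Besides the shell and the picture viewer there is one more tool, called after "Request:" as name(argument=value, ...), one argument or row to a line, values as JSON. carry_out: Moves the arm, as the interface text tells. Its arguments: {"type":"object","properties":{"plan":{"type":"string"},"newtons":{"type":"number"}},"required":["plan"]}

```bash
mkdir -p pics
cat > h.py <<'E'
import numpy as np, cv2
from station import manip, imaging
def cap(n, save=None):
    c=imaging.capture(n)
    if save: cv2.imwrite('pics/'+save,c['img'][:,:,::-1])
    return c
def world(c,u,v,z=None):
    """pixel -> world, on plane z or by depth"""
    K,D,E=[np.array(c[k],float) for k in('camera_matrix','distortion','extrinsics')]
    x,y=cv2.undistortPoints(np.array([[[u,v]]],float),K,D)[0,0]
    d=np.array([x,-y,-1]); R,t=E[:3,:3],E[:3,3]; o=-R.T@t; w=R.T@d
    s=c['range_z'][int(round(v)),int(round(u))] if z is None else (z-o[2])/w[2]
    return o+s*w
E
python3 - <<'E'
from h import *
cap('scene','s0.png'); c=cap('top','t0.png')
s=manip.observe(); print({k:np.round(v,3) for k,v in s.items()})
E=np.array(c['extrinsics']);print(-E[:3,:3].T@E[:3,3])
E
```

```text
{'time': np.float64(0.1), 'q': array([-1.424,  0.259,  1.536, -0.   ,  1.348, -0.203]), 'joint_velocities': array([ 0.001, -0.002, -0.002, -0.   ,  0.002,  0.001]), 'tau': array([ 2.0000e-03, -4.3821e+01, -2.8464e+01,  7.2000e-02,  3.6000e-02,
       -0.0000e+00]), 'eef_pos': array([ 0.188, -0.516,  0.218]), 'tcp_rot': array([-3.14, -0.  ,  0.35]), 'ft_force': array([-0.27 ,  0.375,  0.214]), 'ft_torque': array([-0.003, -0.045,  0.067]), 'grip_force': np.float64(0.0), 'finger_gap': np.float64(0.997)}
[0.48111776 0.01277697 1.22577971]
```

View pics/s0.png

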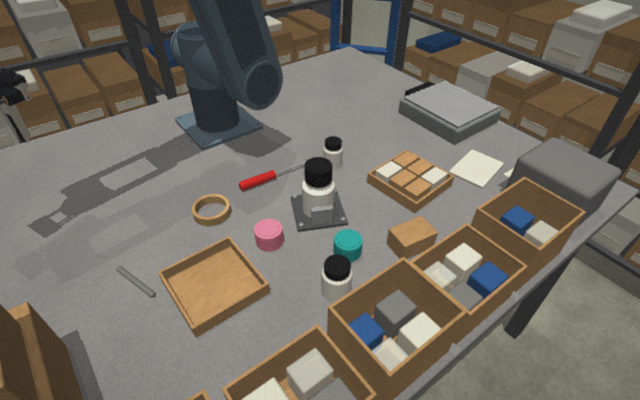

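View pics/t0.png

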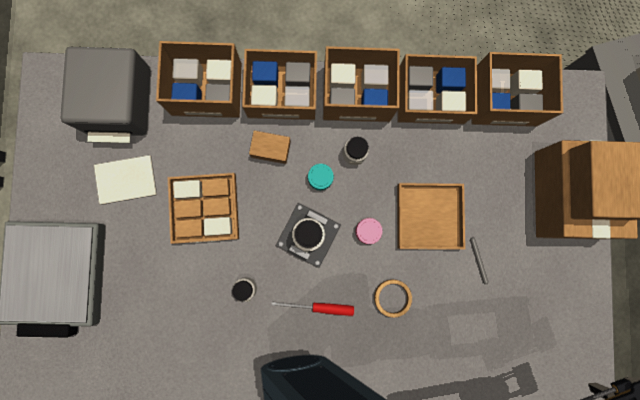

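Candidates for the cap in the top view: the clamped jar's black cap (308,235), small loose jars' black caps (357,149) and (243,290), the pink lookalike (369,231) and the turquoise one (320,177). I choose (308,235), which is on the steel clamp plate. The empty tray is at (431,216); the full one at (203,208) is the bystander.

Run:
```python
from h import *
c=cap('top'); im=c['img']
def blob(m,u,v,z):
    n,l,s,ce=cv2.connectedComponentsWithStats(m.astype('uint8')); k=l[v,u]; pts=cv2.findContours((l==k).astype('uint8'),0,2)[0][0]
    (x,y),r=cv2.minEnclosingCircle(pts); return s[k],ce[k],(x,y,r),pts
st,ce,ci,p=blob(im.max(2)<45,308,235,.142)
print('cap',st,ce,ci,world(c,*ce,.142),world(c,*ce),world(c,ce[0]+ci[2],ce[1],.142)-world(c,*ce,.142))
# depth-based top of the cap
Z=c['range_z'];sub=Z[215:255,288:330];m=np.zeros(Z.shape,bool);m[215:255,288:330]=abs(sub-Z[235,308])<.006
st,ce,ci,p=blob(m,308,235,.142);print('capdepth',st,ce,world(c,*ce,.142))
# tray by depth: rim higher than bench
hsv=cv2.cvtColor(im,cv2.COLOR_RGB2HSV)
m=(hsv[:,:,0]<22)&(hsv[:,:,1]>90)
st,ce,ci,p=blob(m,431,216,.032);r=cv2.minAreaRect(p);b=cv2.boxPoints(r);w=np.array([world(c,*q,.032) for q in b])
print('tray',st,r,w.round(4),w.mean(0),[np.linalg.norm(w[i]-w[i-1]) for i in range(4)])
for u,v in((369,231),(320,177),(357,149),(243,290)): print(world(c,u,v))
crop=im[175:300,240:480]; cv2.imwrite('pics/crop.png',cv2.resize(crop,None,fx=3.3,fy=3.3)[:,:,::-1])
```

```text
cap [295 221  27  27 549] [308.04918033 233.62659381] (308.0408020019531, 233.71939086914062, 13.321441650390625) [0.5041223  0.01370668 0.142     ] [0.50410808 0.01370611 0.14267014] [ 0.00067164 -0.0291502   0.        ]
capdepth [294 220  28  29 579] [307.6373057  234.60103627] [0.50197532 0.01455365 0.142     ]
tray [ 398  183   67   67 4385] ((431.0, 216.0), (66.0, 66.0), 90.0) [[ 0.635  -0.203   0.032 ]
 [ 0.6393 -0.3661  0.032 ]
 [ 0.4779 -0.3654  0.032 ]
 [ 0.4744 -0.2044  0.032 ]] [ 0.55665419 -0.28472911  0.032     ] [np.float64(0.16067450943276926), np.float64(0.1631444315483768), np.float64(0.16144986199232395), np.float64(0.16111540576658123)]
[ 0.51589768 -0.13225276  0.0417537 ]
[ 0.64290933 -0.0115626   0.04576892]
[ 0.70624637 -0.09615612  0.0842008 ]
[0.37369204 0.1588742  0.0798381 ]
```

View pics/crop.png

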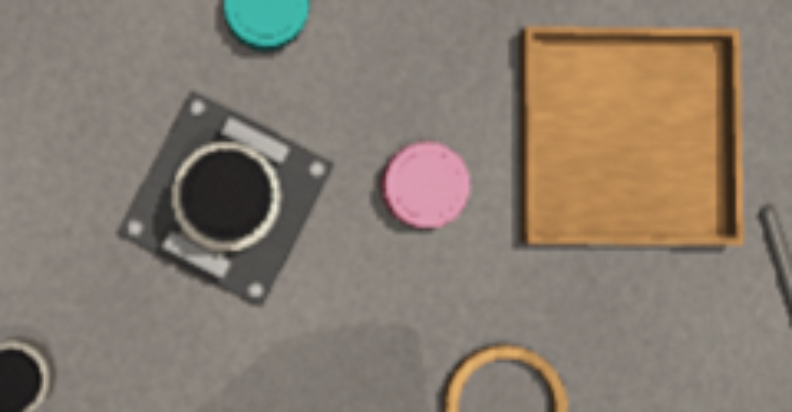

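The crop confirms the choice: the black cap on the white jar stands on the steel plate (crop 227,195), clear of the pink one (427,185), and the tray is empty. I now start the approach above it.

```bash
cat >> h.py <<'E'
def to(x,y,z,yaw=None):
    s=manip.observe(); p=np.array(s['eef_pos']); a=s['tcp_rot'][2]; d=np.array([x,y,z])-p
    c,n=np.cos(a),np.sin(a)
    print('t',round(float(s['time']),2),'p',p.round(4),'rot',np.round(s['tcp_rot'],3),'q',np.round(s['q'],2),'F',np.round(s['ft_force'],1),'T',np.round(s['ft_torque'],2),'gap',round(float(s['finger_gap']),3),'grip',round(float(s['grip_force']),1))
    print('tx ty tz cm',np.round(100*np.array([c*d[0]+n*d[1],n*d[0]-c*d[1],-d[2]]),2),'spin',None if yaw is None else round(float(a-yaw),3))
E
python3 -c "from h import *;to(.503,.014,.22,0)"
```

```text
t 0.15 p [ 0.1884 -0.5163  0.218 ] rot [-3.14 -0.    0.35] q [-1.42  0.26  1.54  0.    1.35 -0.2 ] F [0.1 0.1 0.4] T [ 0.01 -0.03  0.09] gap 0.999 grip 0.0
tx ty tz cm [ 47.72 -39.04  -0.2 ] spin 0.35
```

Request:
carry_out(
  plan="-1 2 -1.6 0 0.05; -1 5 -4 0 0.1; -1 8 -6.5 0 0.15; -1 11 -9 0 0.2; -1 14 -11.4 0 0.25; -1 17 -13.8 0 0.3; -1 20 -16.3 0 0.35; -1 23 -18.8 0 0.35",
)

```text
time: 0.82
eef_pos: [0.3406, -0.2594, 0.2186]
tcp_rot: [-3.141, -0.0, -0.003]
ft_force: [0.6, -0.6, 0.1]
finger_gap: 1.0
grip_force: 0.0
```

```bash
python3 -c "from h import *;to(.503,.014,.22,0)"
```

```text
t 0.82 p [ 0.3406 -0.2594  0.2186] rot [-3.141e+00 -0.000e+00 -3.000e-03] q [-0.91  0.03  1.8   0.    1.3   0.66] F [ 0.6 -0.6  0.1] T [-0.   -0.02  0.03] gap 1.0 grip 0.0
tx ty tz cm [ 16.15 -27.4   -0.14] spin -0.003
```

Request:
carry_out(
  plan="-1 2 -3.3 0 0; -1 4 -6.7 0 0; -1 6 -10 0 0; -1 8 -13.5 0 0; -1 10 -17 0 0; -1 12 -20.4 0 0; -1 14.1 -24 0 0; -1 16.2 -27.4 0 0",
)

```text
time: 1.48
eef_pos: [0.5026, 0.015, 0.2186]
tcp_rot: [-3.142, 0.0, 0.0]
ft_force: [1.5, -0.8, -0.4]
finger_gap: 0.995
grip_force: 0.0
```

Run:
```python
from h import *
to(.503,.014,.118,0)
cap('scene','s1.png')
c=cap('top');cv2.imwrite('pics/t1.png',cv2.resize(c['img'][170:300,230:390],None,fx=4,fy=4)[:,:,::-1])
# scene-view check of the cap's centre from depth
c=cap('scene');im=c['img'];Z=c['range_z']
P=np.array([world(c,u,v) for v in range(150,190) for u in range(300,337) if im[v,u].max()<60 and Z[v,u]>0])
P=P[(abs(P[:,0]-.5)<.05)&(abs(P[:,1])<.06)]
top=P[abs(P[:,2]-.142)<.006];print(len(P),len(top),top.mean(0),top.min(0),top.max(0))
```

```text
t 1.48 p [0.5026 0.015  0.2186] rot [-3.142  0.     0.   ] q [-0.19  0.17  1.64 -0.    1.32  1.38] F [ 1.5 -0.8 -0.4] T [ 0.03 -0.04 -0.02] gap 0.995 grip 0.0
tx ty tz cm [ 0.04  0.1  10.06] spin 0.0
713 412 [0.50952114 0.01134916 0.14188158] [ 0.47694336 -0.01629955  0.13621742] [0.53724021 0.04420764 0.14541673]
```

View pics/s1.png

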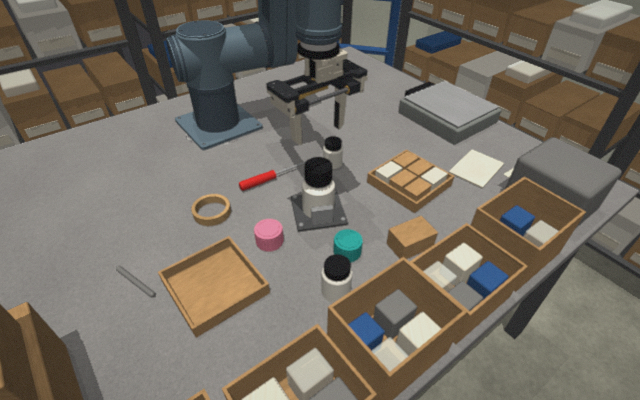

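Gripper is above the clamped jar (cap at 318,172), finger spread in line. I go down and close.

Request:
carry_out(
  plan="-1 0.15 0.1 1.5 0; -1 0.15 0.1 4 0; -1 0.15 0.1 6.5 0; -1 0.15 0.1 8.5 0; -1 0.15 0.1 9.6 0; -1 0.15 0.1 10.2 0; -1 0.15 0.1 10.2 0; 0 0.15 0.1 10.2 0",
  newtons=25,
)

```text
time: 2.3
eef_pos: [0.5037, 0.0109, 0.117]
tcp_rot: [3.141, -0.0, -0.001]
ft_force: [-0.2, 0.4, 0.0]
finger_gap: 0.964
grip_force: 0.0
```

Request:
carry_out(
  plan="1 0 0 0 0; 1 0 0 0 0; 1 0 0 0 0; 1 0 0 0 0; 1 0 0 0 0; 1 0 0 0 0; 1 0 0 0 0; 1 0 0 0 0",
  newtons=25,
)

```text
time: 2.97
eef_pos: [0.5041, 0.0127, 0.1173]
tcp_rot: [-3.14, -0.001, -0.0]
ft_force: [-0.3, 4.9, 6.1]
finger_gap: 0.661
grip_force: 25.0
```

Run:
```python
from h import *
to(.504,.014,.116,0)
```

```text
t 2.97 p [0.5041 0.0127 0.1173] rot [-3.14e+00 -1.00e-03 -0.00e+00] q [-0.2   0.27  1.79  0.    1.08  1.37] F [-0.3  4.9  6.1] T [1.02 0.06 0.03] gap 0.661 grip 25.0
tx ty tz cm [-0.01 -0.13  0.13] spin -0.0
```

Cap gripped (61.5 mm). I ease 1.5 mm to +y, then turn anticlockwise.

Request:
carry_out(
  plan="1 0 -0.1 0 0; 1 0 -0.15 0 -0.05; 1 0 -0.15 0 -0.15; 1 0 -0.15 0 -0.25; 1 0 -0.15 0 -0.35; 1 0 -0.15 0 -0.45; 1 0 -0.15 0 -0.55; 1 0 -0.15 0 -0.6",
  newtons=25,
)

```text
time: 3.63
eef_pos: [0.505, 0.0129, 0.1175]
tcp_rot: [3.139, -0.002, 0.605]
ft_force: [0.8, 1.2, 3.2]
finger_gap: 0.665
grip_force: 25.0
```

Run:
```python
from h import *
to(.504,.014,.116,2.15)
```

```text
t 3.63 p [0.505  0.0129 0.1175] rot [ 3.139e+00 -2.000e-03  6.050e-01] q [-0.2   0.27  1.79 -0.    1.08  0.77] F [0.8 1.2 3.2] T [ 0.25 -0.25 -0.09] gap 0.665 grip 25.0
tx ty tz cm [-0.02 -0.14  0.15] spin -1.545
```

Request:
carry_out(
  plan="1 0 0 0 -0.05; 1 0 0 0 -0.15; 1 0 0 0 -0.25; 1 0 0 0 -0.35; 1 0 0 0 -0.45; 1 0 0 0 -0.55; 1 0 0 0 -0.65; 1 0 0 0 -0.75",
)

```text
time: 4.3
eef_pos: [0.505, 0.0133, 0.1174]
tcp_rot: [3.139, -0.001, 1.355]
ft_force: [1.5, 3.9, 2.4]
finger_gap: 0.659
grip_force: 25.0
```

Request:
carry_out(
  plan="1 0 0 0 -0.1; 1 0 0 0 -0.2; 1 0 0 0 -0.3; 1 0 0 0 -0.4; 1 0 0 0 -0.5; 1 0 0 0 -0.55; 1 0 0 0 -0.6; 1 0 0 0 -0.6",
)

```text
time: 4.97
eef_pos: [0.5044, 0.0134, 0.1173]
tcp_rot: [3.14, 0.001, 1.952]
ft_force: [0.1, 3.4, 5.0]
finger_gap: 0.661
grip_force: 25.0
```

Run:
```python
from h import *
to(.504,.014,.116,2.1)
```

```text
t 4.97 p [0.5044 0.0134 0.1173] rot [3.140e+00 1.000e-03 1.952e+00] q [-0.2   0.27  1.79  0.    1.08 -0.58] F [0.1 3.4 5. ] T [ 0.54 -0.15  0.02] gap 0.661 grip 25.0
tx ty tz cm [ 0.07 -0.01  0.13] spin -0.148
```

Request:
carry_out(
  plan="1 0 0 0 -0.08; 1 0 0 0 -0.15; 1 0 0 0 -0.15; 1 0 0 0 -0.15; 1 0 0 -0.1 -0.15; 1 0 0 -0.2 -0.15; 1 0 0 -0.3 -0.15; 1 0 0 -0.3 -0.15",
)

```text
time: 5.63
eef_pos: [0.504, 0.0132, 0.1199]
tcp_rot: [3.141, 0.0, 2.099]
ft_force: [1.5, 2.1, 4.1]
finger_gap: 0.659
grip_force: 25.0
```

Run:
```python
from h import *
to(.504,.014,.116,2.1)
```

```text
t 5.63 p [0.504  0.0132 0.1199] rot [3.141 0.    2.099] q [-0.2   0.27  1.78  0.    1.09 -0.72] F [1.5 2.1 4.1] T [ 0.46 -0.4  -0.03] gap 0.659 grip 25.0
tx ty tz cm [0.07 0.04 0.39] spin -0.001
```

The spring now pushes up through the tool (+4 N), so the cap is free. Lifting.

Request:
carry_out(
  plan="1 0 0 -0.4 0; 1 0 0 -1 0; 1 0 0 -1.8 0; 1 0 0 -2.8 0; 1 0 0 -4 0; 1 0 0 -5.2 0; 1 0 0 -6 0; 1 0 0 -6 0",
)

```text
time: 6.3
eef_pos: [0.5047, 0.0128, 0.1819]
tcp_rot: [3.139, 0.003, 2.1]
ft_force: [1.0, -0.3, 0.1]
finger_gap: 0.659
grip_force: 25.0
```

Run:
```python
from h import *
to(.5565,-.2855,.18,2.1)
cap('scene','s2.png')
```

```text
t 6.3 p [0.5047 0.0128 0.1819] rot [3.139e+00 3.000e-03 2.100e+00] q [-0.2   0.2   1.7  -0.    1.23 -0.72] F [ 1.  -0.3  0.1] T [-0.03 -0.15  0.07] gap 0.659 grip 25.0
tx ty tz cm [-28.37 -10.58   0.19] spin -0.0
```

View pics/s2.png

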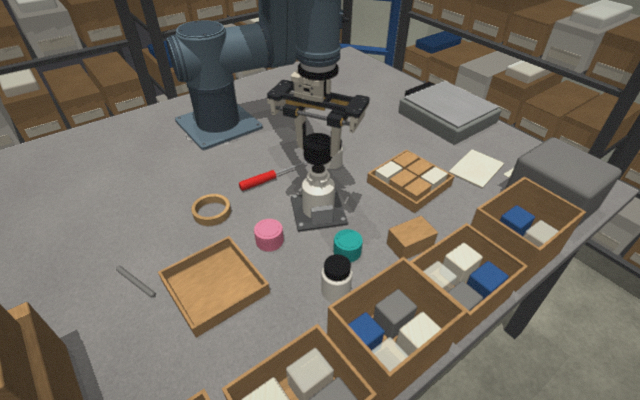

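The cap is off and held (318,150), with the bare neck below it at (318,172). Carrying it to the tray (213,283).

Request:
carry_out(
  plan="1 -0.6 -0.2 0 0; 1 -2 -0.8 0 0; 1 -4 -1.5 0 0; 1 -6.5 -2.4 0 0; 1 -9 -3.4 0 0; 1 -11.5 -4.3 0 0; 1 -14 -5.2 0 0; 1 -16.5 -6.2 0 0",
)

```text
time: 7.02
eef_pos: [0.5329, -0.162, 0.1786]
tcp_rot: [-3.14, -0.002, 2.1]
ft_force: [0.3, 0.4, -0.8]
finger_gap: 0.66
grip_force: 25.0
```

Request:
carry_out(
  plan="1 -2.5 -0.9 0 0; 1 -5 -1.9 0 0; 1 -7.5 -2.8 0 0; 1 -9.5 -3.5 0 0; 1 -11 -4 0 0; 1 -11.7 -4.3 0 0; 1 -11.9 -4.4 0 0; 1 -11.9 -4.4 0 0",
)

```text
time: 7.68
eef_pos: [0.5549, -0.2855, 0.1787]
tcp_rot: [-3.141, -0.002, 2.099]
ft_force: [-0.1, -0.2, -0.6]
finger_gap: 0.664
grip_force: 25.0
```

Run:
```python
from h import *
to(.5565,-.2855,.04,2.1)
```

```text
t 7.68 p [ 0.5549 -0.2855  0.1787] rot [-3.141e+00 -2.000e-03  2.099e+00] q [-0.65  0.42  1.4   0.    1.32 -1.18] F [-0.1 -0.2 -0.6] T [-0.04 -0.05 -0.07] gap 0.664 grip 25.0
tx ty tz cm [-0.08  0.14 13.87] spin -0.001
```

Request:
carry_out(
  plan="1 -0.1 0.1 1 0; 1 -0.1 0.1 3.5 0; 1 -0.1 0.1 6.5 0; 1 -0.1 0.1 9.5 0; 1 -0.1 0.1 12 0; 1 -0.1 0.1 13.5 0; 1 -0.1 0.1 14 0; 1 -0.1 0.1 14 0",
)

```text
time: 8.35
eef_pos: [0.5559, -0.2839, 0.0378]
tcp_rot: [-3.14, -0.004, 2.101]
ft_force: [0.6, 0.5, -1.4]
finger_gap: 0.657
grip_force: 25.0
```

Request:
carry_out(
  plan="1 0 0 0.3 0; 1 0 0 0.6 0; 1 0 0 0.8 0; 1 0 0 1 0; 1 0 0 1.1 0; 1 0 0 1.2 0; 1 0 0 1.3 0; 1 0 0 1.3 0",
)

```text
time: 9.02
eef_pos: [0.5568, -0.2858, 0.0266]
tcp_rot: [-3.142, -0.0, 2.1]
ft_force: [-0.5, -0.3, -0.9]
finger_gap: 0.659
grip_force: 25.0
```

Run:
```python
from h import *
to(.5565,-.2855,.0223,2.1)
```

```text
t 9.02 p [ 0.5568 -0.2858  0.0266] rot [-3.142 -0.     2.1  ] q [-0.65  0.57  1.56  0.    1.01 -1.18] F [-0.5 -0.3 -0.9] T [-0.   -0.15 -0.  ] gap 0.659 grip 25.0
tx ty tz cm [ 0.05 -0.01  0.43] spin -0.0
```

Request:
carry_out(
  plan="1 0 0 0.1 0; 1 0 0 0.2 0; 1 0 0 0.25 0; 1 0 0 0.3 0; 1 0 0 0.35 0; 1 0 0 0.4 0; 1 0 0 0.4 0; 1 0 0 0.4 0",
)

```text
time: 9.68
eef_pos: [0.5569, -0.2858, 0.0226]
tcp_rot: [-3.142, -0.0, 2.1]
ft_force: [0.3, -0.0, 0.1]
finger_gap: 0.659
grip_force: 25.0
```

Run:
```python
from h import *
to(.5565,-.2855,.0223,2.1)
```

```text
t 9.68 p [ 0.5569 -0.2858  0.0226] rot [-3.142 -0.     2.1  ] q [-0.65  0.57  1.57  0.    1.   -1.18] F [ 0.3 -0.   0.1] T [ 0.04 -0.08 -0.01] gap 0.659 grip 25.0
tx ty tz cm [ 0.04 -0.02  0.03] spin -0.0
```

Request:
carry_out(
  plan="1 0 0 0.03 0; 1 0 0 0.06 0; 1 0 0 0.09 0; 1 0 0 0.1 0; 1 0 0 0.1 0; 1 0 0 0.1 0; 1 0 0 0.1 0; 1 0 0 0.1 0",
)

```text
time: 10.35
eef_pos: [0.557, -0.2859, 0.0222]
tcp_rot: [3.141, 0.001, 2.1]
ft_force: [-1.3, 0.8, 5.5]
finger_gap: 0.662
grip_force: 25.0
```

Run:
```python
from h import *
to(.5565,-.2855,.0223,2.1)
```

```text
t 10.35 p [ 0.557  -0.2859  0.0222] rot [3.141e+00 1.000e-03 2.100e+00] q [-0.65  0.57  1.57 -0.    1.   -1.18] F [-1.3  0.8  5.5] T [0.21 0.12 0.01] gap 0.662 grip 25.0
tx ty tz cm [ 0.06 -0.02 -0.01] spin -0.0
```

The cap is resting on the floor of the tray (+5.5 N). Opening, then rising.

Request:
carry_out(
  plan="-0.4 0 0 0 0; -0.5 0 0 0 0; -0.6 0 0 0 0; -0.75 0 0 0 0; -0.75 0 0 0 0; -0.75 0 0 0 0; -0.75 0 0 0 0; -0.75 0 0 0 0",
)

```text
time: 11.02
eef_pos: [0.5569, -0.2858, 0.0216]
tcp_rot: [3.142, -0.0, 2.1]
ft_force: [0.5, -0.3, 0.2]
finger_gap: 0.876
grip_force: 0.0
```

Request:
carry_out(
  plan="-0.75 0 0 -0.5 0; -0.75 0 0 -2 0; -0.75 0 0 -4 0; -0.75 0 0 -7 0; -0.75 0 0 -10 0; -0.75 0 0 -13 0; -0.75 0 0 -15 0; -0.75 0 0 -15 0",
)

```text
time: 11.68
eef_pos: [0.5593, -0.2875, 0.1778]
tcp_rot: [3.138, 0.009, 2.1]
ft_force: [-0.0, -0.7, -0.0]
finger_gap: 0.876
grip_force: 0.0
```

Request:
carry_out(
  plan="-0.75 3 0 0 0; -0.75 6 0 0 0; -0.75 9 0 0 0; -0.75 12 0 0 0; -0.75 15 0 0 0; -0.75 17 0 0 0; -0.75 18 0 0 0; -0.75 18 0 0 0",
)

```text
time: 12.35
eef_pos: [0.4648, -0.1287, 0.1713]
tcp_rot: [-3.141, -0.001, 2.101]
ft_force: [-0.3, -0.1, -0.0]
finger_gap: 0.874
grip_force: 0.0
```

Run:
```python
from h import *
to(.5565,-.2855,.0223,2.1)
cap('scene','s3.png');cap('top','t3.png')
```

```text
t 12.35 p [ 0.4648 -0.1287  0.1713] rot [-3.141e+00 -1.000e-03  2.101e+00] q [-0.5   0.18  1.76  0.    1.2  -1.03] F [-0.3 -0.1 -0. ] T [-0.03 -0.1   0.06] gap 0.874 grip 0.0
tx ty tz cm [-18.17  -0.03  14.9 ] spin 0.001
```

View pics/s3.png

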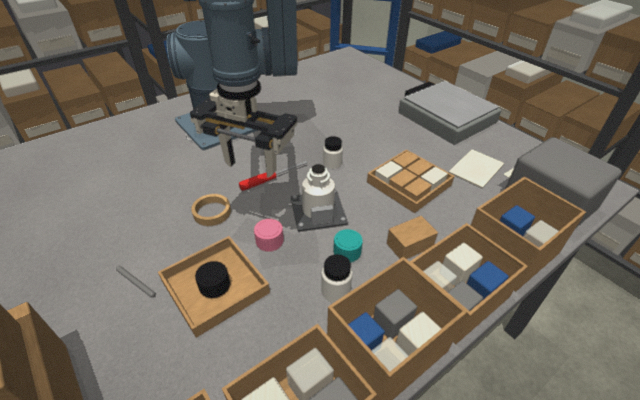

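View pics/t3.png

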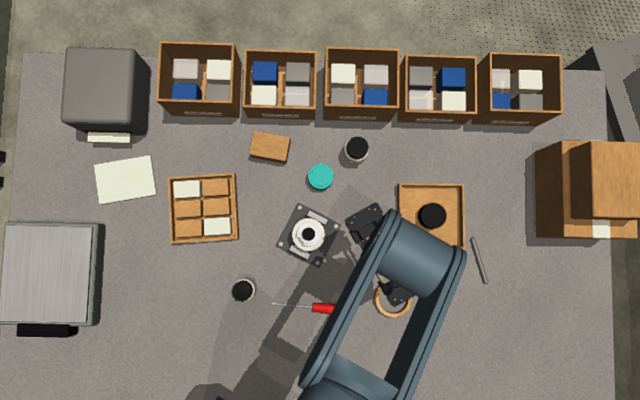

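The cap stands upright, rim down, in the middle of the tray (scene 213,279; top 432,216). The jar mouth is bare, everything else is where it was, and the gripper is clear.

```bash
python3 -c "from h import *;print(manip.close_job())"
```

```text
the job is handed in; nothing more can be done
None
```

The black cap was unscrewed, lifted off and set down rim down in the middle of the empty tray. I handed the job in at about 12.5 s on the robot's clock, with the gripper clear of everything.

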